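Index the turntable to its empty nest and slide a pallet plate in to the stop

TASK

Turn the three-nest turntable by its upright posts until the empty nest squarely faces the loading ledge, then slide the loose steel pallet plate flat off the ledge into that nest, under the side gibs, until it bears squarely on the depth stop hidden under the hub cap. The stop is held only by friction and its setting must not be shifted, so push up to it gently; leave the pallet resting against it and do not disturb the magnet, the round tin or the tape measure.

Things in the scene. Friction and masses are not known exactly. Their poses are not given: they have to be found in the camera images.
- station: The fixed station on the bench. Origin on the turntable's axis at bench height; z up; the loading ledge lies on its -x side: a flat plate 180 mm wide (y), from x = -288 to -138 mm, top 30 mm above the bench, no rails. The turntable (135 mm radius, top 29 mm high) turns beside it. A welding helmet overhangs the bench to its left, 250 mm up: turn the posts on the other side.
- ledge_mouth (a point): Fixed point in the middle of the ledge's inner edge: station frame (-135, 0, 30) mm, axes as the station's.
- turntable (a joint): Angle of the turntable (rad), counter-clockwise from above. 0 (or one full turn, 6.283) when the empty nest faces the ledge squarely; it turns freely both ways from -1.5 to 7.8 and stays where left: friction of 0.35 N m, about 4.5 N at a post.
- nest_mouth (a point): Middle of the empty nest's mouth: on the turntable's rim, 135 mm from the axis, 29 mm above the bench; turns with the table; its +x axis points inwards to the table's axis (the way the pallet slides in). The two other nests, 120 degrees either way, hold fixed pallets, each with a steel block on it.
- nest_middle (a point): Centre line of the empty nest, 78 mm from the axis, 29 mm above the bench. Channel 94 mm wide between two gibs 108 to 48 mm from the axis; lead-ins flare to 102 mm at 122 mm. Gibs rise 22 mm above the table; their lips (5 mm thick, 80 mm apart) hang over the pallet's edges 3 mm above it, so it can enter only by sliding.
- hub_cap (a point): Middle of the hub cap's top, on the table's axis: a disc of 58 mm radius, 49 to 55 mm above the bench; the pallet's inner end goes under it, up to the depth stop, a 50 mm wide block in the middle of the nest, out of sight.
- post0 (a point): Grip point of an upright post, 85 mm above the bench: black sleeve 18 mm in diameter, from 66 to 100 mm above the bench, on a 12 mm rod; fixed to the turntable 80 mm from its axis. This one is 60 degrees clockwise (from above) of the empty nest.
- post1 (a point): The same, for the post 60 degrees counter-clockwise of the empty nest.
- post2 (a point): The same, for the post opposite the empty nest.
- pallet: The loose flat steel pallet plate, 68 (x) x 90 (y) x 14 (z) mm with four small blind holes, 0.3 to 0.65 kg, lying on the ledge askew. Origin at the centre of its underside, z up. It goes in along its x axis (either way round), its 90 mm width across the channel; it can be gripped across its 68 mm.
- depth_stop (a joint): How far (m) the stop has been shoved inwards out of its setting; 0 at the start, whatever the setting. The setting is unknown: its face stands 40 to 58 mm from the table's axis, so a pallet bearing on it has its centre 74 to 92 mm from the axis. Over about 20 N on it shifts it. Sliding the pallet itself takes 2 to 6 N.
- arrow_magnet: Bystander: red triangular welding magnet, 60 x 90 x 21 mm, lying on the bench left of the station. Origin at the centre of its underside.
- flux_tin: Bystander: round tin with a green lid, 58 mm across, 28 mm high, on the bench beyond the vise. Origin at the centre of its underside.
- tape_measure: Bystander: tape measure standing upright, 34 x 79 x 65 mm, on the bench beyond the vise. Origin at the centre of its underside.
Not all that is in view belongs to the job. There is more than one size of the pallet; the job needs the larger.

How it is judged:
By the outcome, as a careful person would: the job done as asked, in the order asked, and still so for the second after the job is handed in, with the robot touching nothing.
It also fails if it takes over 64 s, if anything falls off the work surface, if the arm or the gripper's body presses on something with over 40 N, if the wrist force passes 120 N, or if a joint passes its speed limit or range.

ROBOT

A 6-joint arm with a two-finger parallel gripper is mounted at the origin on a cart in front of the work surface, level with it; the furniture and walls round the work are solid. World frame = base frame: x ahead of the robot, y to its left, z up, the work surface at z = 0. Lengths are in mm, angles in rad, forces in N, time in s.
With the tool pointing down it reaches from about 425 to 1125 mm from the base axis. Payload 14.9 kg.
Tool frame: the origin (TCP) lies where the fingers leave the gripper's body, on its centre line; the fingertips stand env.nose_length ahead of it and the grasp point (between the pads) lies 60 mm ahead of it (env.nose_length is the distance from the TCP to the fingertips, in mm); z points along the fingers, y is the line along which they close (so a half turn about z gives the same grasp; the last joint's range is limited). The gripper opens to 91 mm and grips with 3 to 60 N. Pads are 32 mm wide; open, the fingers measure 118 mm over their backs; the gripper's body (76 mm by 178 mm) begins 60 mm behind the grasp point.
Start: joints at [-1.198, 0.379, 1.734, -0, 1.028, -0.033], TCP at [276.325, -643.167, 292.232] pointing down, gripper open.
Joint ranges: [-2.77, 2.77], [-0.74, 2.19], [0, 2.66], [-1.06, 4.2], [0.31, 2.87], [-3.08, 3.08]. Speed limits (rad/s): [1.89, 1.89, 2.39, 3.14, 3.14, 3.14].

INTERFACE

Orientations are given as a unit quaternion [w, x, y, z].
In Python, from bench import env gives the robot as it stands.
- The arm moves only by the tool apply_moves, never from a script. Its arguments are lists of equal length, an entry for each row: "travel": the shift along the tool's x, y, z in mm, a list of three; "angular": the turn, a rotation vector about the tool's x, y, z in degrees, a list of three; "claw": the opening, from 0 (shut) to 1 (fully open). In form: {"travel": [[dx, dy, dz], ...], "angular": [[wx, wy, wz], ...], "claw": [claw, ...]}. A call has 1 to 20 rows; each row shifts and turns the commanded pose from where the row before left it, along the tool's axes as they then stand; what a row does not reach is not made up. A row lasts 1/10 s, in which the tool goes at most 50 mm and 8.59 degrees, less where a joint would pass 70% of its speed; a pose out of reach is approached as far as the arm can. A call is refused whole if a number of a shift passes 50 or a number of a turn 8.59, either way. A call with a gripper value outside its range is refused whole. The fingers move at their own pace and stop on an object; the grip force is fixed at half the most. Time passes only in rows, so rows that do not move let the fingers close. It gives the time, the measured TCP pose, the force, the opening and the grip force at its end, in the units of the state.
- env.observe(): the state, without advancing time (a new reading comes with each control period).
- env.snapshot(name): name is "scene" or "top"; returns a dict with "color" (480x640x3 uint8, red, green, blue), "fov_y" (degrees; the focal length in pixels is half the picture's height over the tangent of half this angle, whatever the lens; pixels are square), "cx", "cy" (the principal point, pixels), "dist_coeffs" ([k1, k2, p1, p2, k3] as OpenCV has them; the pictures are not rectified), "R" (3x3) and "t" (3): a world point X has camera coordinates R X + t. Camera axes: x right, y down, z forward; pixel columns grow to the right and rows downward; lengths in mm; the calibration is good to about 2 mm. A picture is of the moment at which its call begins. There is no depth.
- env.sign_off(): hands the job in; it is judged then, once.
The state is a dict: "time_s": time; "qpos": joint angles; "dq": joint speeds; "effort": joint torques, N m; "position": TCP position; "eef_rot": TCP orientation; "ft_force": force on the tool from outside, world axes, zero at the start; "wrist_torque": the same for the moment, N m; "width": finger opening in mm; "grasp_force": force on a finger pad.
Only numpy, scipy, OpenCV 4.12 (cv2) and the standard library are available. Lean on these libraries where they do the work, as an engineer would, in place of code of your own. Each camera call takes 0.05 s, during which the arm holds its last target. There are 200 camera calls.

## Working session

There is one attempt and no reset: what is moved stays moved. The work goes in short steps, Python scripts to look and compute and a tool call to move; the robot and the scene stay as the last step left them, time stands still between calls to the robot, and variables do not carry over. Pictures are saved under pics/ and viewed, at most 10 in all, crops included, and the job is handed in when it is done.

Besides the shell and the picture viewer there is one more tool, called after "Call:" as name(argument=value, ...) on one line, values as JSON. apply_moves: Moves the arm, as the interface text tells. Its arguments: {"type":"object","properties":{"travel":{"type":"array"},"angular":{"type":"array"},"claw":{"type":"array"}},"required":["travel","angular","claw"]}

```bash
ls; mkdir -p pics; python3 - <<'E'
from bench import env
import cv2
o=env.observe(); print(o, env.nose_length)
for n in("scene","top"):
    s=env.snapshot(n); cv2.imwrite(f"pics/{n}0.png",s["color"][:,:,::-1]); print(n,s["fov_y"],s["cx"],s["cy"],s["dist_coeffs"],s["R"],s["t"])
E
```

```text
pics
{'time_s': 0.0, 'qpos': array([-1.19831069e+00,  3.79423374e-01,  1.73476597e+00, -4.89233813e-05,
        1.02850302e+00, -3.33031366e-02]), 'dq': array([-8.96974430e-04, -4.06302954e-04, -1.83583440e-03, -4.84398161e-05,
        1.79775286e-03, -6.07185907e-04]), 'effort': array([-3.40808707e-03, -7.63719535e+01, -4.34372377e+01,  6.49738312e-02,
        4.24102508e-02, -1.11465220e-04]), 'position': array([ 276.19471602, -642.87553993,  291.58518552]), 'eef_rot': array([-5.38433265e-04,  9.79484753e-01,  2.01517535e-01, -1.13449209e-04]), 'ft_force': array([-0.15243677, -0.60756582,  0.38506   ]), 'wrist_torque': array([ 0.04642205, -0.00400728,  0.04770256]), 'grasp_force': 0.0, 'width': 91.17500853228691} 78.3
scene 50.178240026527625 331.35196233624197 241.6731823428574 [-0.03576348  0.          0.          0.          0.        ] [[-0.45873872 -0.88851649 -0.00986022]
 [-0.5680333   0.3017712  -0.76568421]
 [ 0.68329859 -0.34564806 -0.64314109]] [ 557.00168015  282.44934439 1069.92256676]
top 47.64056578663063 326.38853895220086 234.257095262435 [-0.08786733  0.          0.          0.          0.        ] [[-0.00477323 -0.99978985 -0.01993662]
 [-0.99544768  0.00664842 -0.09507739]
 [ 0.09518995  0.01939203 -0.99527023]] [ 343.02254368  557.28599123 1305.75699471]
```

View pics/scene0.png

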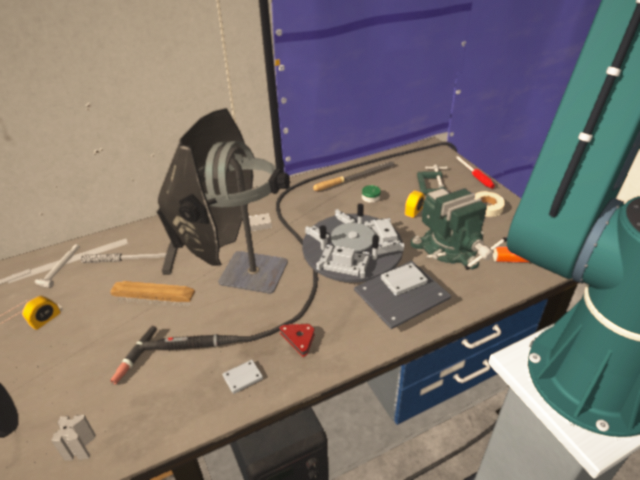

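View pics/top0.png

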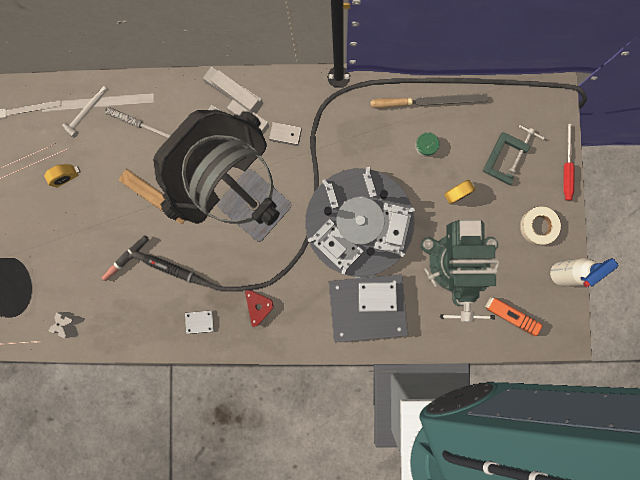

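The top view shows the turntable hub at about (361,219), the ledge at (370,309) and the pallet candidates: one on the ledge at (379,296), and a smaller one loose on the bench at (199,322). The one on the ledge fits "lying on the ledge", and it is larger. I'll enlarge it and measure.

```bash
cat > h.py <<'E'
import numpy as np, cv2
from bench import env
def cam(n):
    s=env.snapshot(n); f=240/np.tan(np.radians(s["fov_y"]/2))
    s["K"]=np.array([[f,0,s["cx"]],[0,f,s["cy"]],[0,0,1]]); s["D"]=np.array(s["dist_coeffs"]); return s
def ray(s,px,z):
    p=cv2.undistortPoints(np.float64(px).reshape(-1,1,2),s["K"],s["D"]).reshape(-1,2)
    R=s["R"];C=-R.T@s["t"]; d=np.c_[p,np.ones(len(p))]@R
    return C+d*((z-C[2])/d[:,2])[:,None]
def proj(s,X):
    return cv2.projectPoints(np.float64(X).reshape(-1,1,3),cv2.Rodrigues(s["R"])[0],np.float64(s["t"]),s["K"],s["D"])[0].reshape(-1,2)
E
python3 - <<'E'
from h import *
s=cam("top"); c=s["color"][150:360,290:430]
cv2.imwrite("pics/c1.png",cv2.resize(c[:,:,::-1],None,fx=2.85*1.0,fy=2.85,interpolation=cv2.INTER_CUBIC)) 
g=cv2.cvtColor(s["color"],cv2.COLOR_RGB2GRAY)
# pallets
for nm,(x0,y0,x1,y1),z in(("ledge pallet",(340,270,415,318),44),("bench pallet",(175,300,225,342),14)):
    m=np.zeros_like(g); m[y0:y1,x0:x1]=(g[y0:y1,x0:x1]>150)*255
    cs,_=cv2.findContours(m,cv2.RETR_EXTERNAL,cv2.CHAIN_APPROX_NONE); k=max(cs,key=cv2.contourArea)
    w=ray(s,k.reshape(-1,2),z)[:,:2]; print(nm,cv2.minAreaRect(np.float32(w)),cv2.minAreaRect(k))
E
```

```text
ledge pallet ((410.3471984863281, 217.4250946044922), (88.91581726074219, 71.89339447021484), 89.64375305175781) ((377.5, 295.0), (37.0, 30.0), 0.0)
bench pallet ((345.1248779296875, 658.2716674804688), (51.174076080322266, 69.22759246826172), 5.219588279724121) ((198.4754180908203, 321.7294921875), (20.732683181762695, 27.613401412963867), 84.80557250976562)
```

View pics/c1.png

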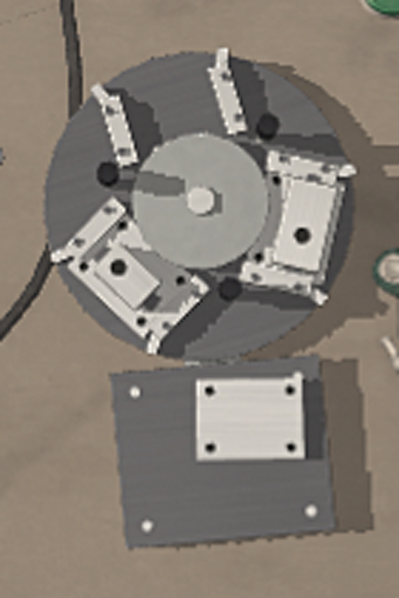

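The crop shows the empty nest pointing up and slightly left, with its gibs at crop (115,125) and (228,92). The posts are at full-image px post0 (384,194), post1 (327,211) and post2 (370,251). The ledge pallet is about 89x72 mm, so it is the 90x68 one. The bench pallet at (199,322) is only 69x51 mm, so it's a decoy. Next I'll measure the axis, ledge and posts.

```bash
cat >> h.py <<'E'
def lsq_circle(P):
    A=np.c_[2*P,np.ones(len(P))]; c=np.linalg.lstsq(A,(P**2).sum(1),rcond=None)[0]
    return c[:2],np.sqrt(c[2]+c[:2]@c[:2])
def posts(s,guess,z=88,th=45,r=8):
    g=cv2.cvtColor(s["color"],cv2.COLOR_RGB2GRAY); out=[]
    for u,v in guess:
        u,v=int(round(u)),int(round(v)); w=(g[v-r:v+r+1,u-r:u+r+1]<th).astype(np.uint8)
        n,l,st,ce=cv2.connectedComponentsWithStats(w); k=1+np.argmax(st[1:,4]) if n>1 else 0
        print("post blob",st[k],ce[k]+[u-r,v-r]); out.append(ce[k]+[u-r,v-r])
    return ray(s,out,z)[:,:2]
E
python3 - <<'E'
from h import *
s=cam("top"); hsv=cv2.cvtColor(s["color"],cv2.COLOR_RGB2HSV)
P=posts(s,[(384,194),(327.5,211),(370.3,251)])
c=P.mean(0); print(P,c,np.linalg.norm(P-c,axis=1),np.degrees(np.arctan2(*(P-c).T[::-1])))
# ledge & table: low saturation
for p in [(345,320),(340,340),(320,240),(320,350),(360,220),(425,300),(410,270)]: print(p,hsv[p[1],p[0]])
E
```

```text
post blob [ 4  8  7  5 17] [382.58823529 196.52941176]
post blob [ 5  4  6  4 14] [327.21428571 208.21428571]
post blob [ 5  5  7  7 23] [370.         250.95652174]
[[642.39152644 205.39761835]
 [615.4461281  336.45153304]
 [513.74329951 236.78304437]] [590.52698468 259.54406525] [74.97845293 80.8438143  80.08619344] [ -46.23311129   72.04691797 -163.48857378]
(345, 320) [ 10   7 105]
(340, 340) [  0   5 107]
(320, 240) [ 20  11 134]
(320, 350) [ 15  55 149]
(360, 220) [ 20  19 200]
(425, 300) [ 15  53 144]
(410, 270) [ 14  52 143]
```

```bash
cat >> h.py <<'E'
def station(s,show=True):
    "axis from the rim circle (z=29) and hub disc (z=55); ledge rectangle (z=30)"
    hsv=cv2.cvtColor(s["color"],cv2.COLOR_RGB2HSV); m=(hsv[:,:,1]<32).astype(np.uint8)
    box=np.zeros_like(m); box[160:350,296:418]=1; m&=box
    L=m.copy(); L[:283]=0
    k=max(cv2.findContours(L,cv2.RETR_EXTERNAL,cv2.CHAIN_APPROX_NONE)[0],key=cv2.contourArea).reshape(-1,2)
    led=cv2.minAreaRect(np.float32(ray(s,k,30)[:,:2]))
    T=m.copy(); T[272:]=0
    k=max(cv2.findContours(T,cv2.RETR_EXTERNAL,cv2.CHAIN_APPROX_NONE)[0],key=cv2.contourArea).reshape(-1,2)
    W=ray(s,k[k[:,1]<270],29)[:,:2]
    for _ in range(6):
        c,r=lsq_circle(W); e=np.abs(np.linalg.norm(W-c,axis=1)-r); W=W[e<max(1.5,2*np.median(e))]
    return c,r,len(W),led
E
python3 - <<'E'
from h import *
s=cam("top")
c,r,n,led=station(s); print("rim",c,r,n,"ledge",led, cv2.boxPoints(led))
g=cv2.GaussianBlur(cv2.cvtColor(s["color"],cv2.COLOR_RGB2GRAY),(3,3),0)
hc=cv2.HoughCircles(g[180:260,320:400],cv2.HOUGH_GRADIENT,1,50,param1=80,param2=15,minRadius=20,maxRadius=30); print(hc)
if hc is not None: u,v,rr=hc[0][0]; print("hub",ray(s,[(u+320,v+180)],55))
# ledge edge lines: sub-pixel edge points along left, right, near sides
hsv=cv2.cvtColor(s["color"],cv2.COLOR_RGB2HSV); m=hsv[:,:,1]<32
def line(P): 
    W=ray(s,P,30)[:,:2]; vx,vy,x,y=cv2.fitLine(np.float32(W),cv2.DIST_HUBER,0,.01,.01).ravel(); return np.degrees(np.arctan2(vy,vx)),x,y
l=[(np.flatnonzero(m[v,320:380])[0]+319.5,v) for v in range(288,338)]
rt=[(np.flatnonzero(m[v,370:425])[-1]+370.5,v) for v in range(300,332)]
nr=[(u,np.flatnonzero(m[300:355,u])[-1]+300.5) for u in range(340,402)]
print("left",line(l),"right",line(rt),"near",line(nr))
E
```

```text
rim [590.91435253 258.75218706] 133.034362200915 194 ledge ((375.31689453125, 239.83436584472656), (143.37661743164062, 179.749267578125), 4.483952522277832) [[296.8216  323.8293 ]
 [310.8744  144.63023]
 [453.8122  155.83942]
 [439.7594  335.0385 ]]
[[[35.5 41.5 27.2]]]
hub [[587.31857607 268.89302068  55.        ]]
left (np.float32(5.070907), np.float32(376.133), np.float32(329.74658)) right (np.float32(4.1347833), np.float32(349.4791), np.float32(147.85504)) near (np.float32(-85.07515), np.float32(304.4749), np.float32(232.50752))
```

Call:
apply_moves(travel=[[36.2,-32.6,0],[36.2,-32.6,0],[36.2,-32.6,0],[36.2,-32.6,0],[36.2,-32.6,0],[36.2,-32.6,0],[36.2,-32.6,0],[36.2,-32.6,0],[36.2,-32.6,0],[36.2,-32.6,0],[22.6,-43.2,0],[22.6,-43.2,0],[22.6,-43.2,0],[22.6,-43.2,0],[22.6,-43.2,0],[22.6,-43.2,0],[22.6,-43.2,0],[22.6,-43.2,0],[22.6,-43.2,0],[0,0,0]], angular=[[0,0,0],[0,0,0],[0,0,0],[0,0,0],[0,0,0],[0,0,0],[0,0,0],[0,0,0],[0,0,0],[0,0,0],[0,0,0],[0,0,0],[0,0,0],[0,0,0],[0,0,0],[0,0,0],[0,0,0],[0,0,0],[0,0,0],[0,0,0]], claw=[1,1,1,1,1,1,1,1,1,1,1,1,1,1,1,1,1,1,1,1])

```text
time_s: 2.25
position: [513.8, 241.2, 292.4]
eef_rot: [-0.0, 0.979, 0.203, 0.001]
ft_force: [-0.2, -1.2, 1.0]
width: 91.5
grasp_force: 0.0
```

Call:
apply_moves(travel=[[0,0,0],[0,0,0],[0,0,0],[0,0,0],[0,0,0],[0,0,0],[0,0,0],[0,0,0],[0,0,0],[0,0,0],[0,0,0]], angular=[[0,0,-8],[0,0,-8],[0,0,-8],[0,0,-8],[0,0,-8],[0,0,-8],[0,0,-8],[0,0,-8],[0,0,-8],[0,0,0],[0,0,0]], claw=[0.5,0.5,0.5,0.5,0.5,0.5,0.5,0.5,0.5,0.5,0.5])

```text
time_s: 3.35
position: [513.6, 236.4, 292.2]
eef_rot: [-0.0, 0.676, 0.737, -0.0]
ft_force: [0.4, -0.3, -0.7]
width: 45.9
grasp_force: 0.0
```

Call:
apply_moves(travel=[[0,0,40],[0,0,40],[0,0,40],[0,0,24],[0,0,0],[0,0,0],[0,0,0],[0,0,0],[0,0,0],[0,0,0],[0,0,0]], angular=[[0,0,0],[0,0,0],[0,0,0],[0,0,0],[0,0,0],[0,0,0],[0,0,0],[0,0,0],[0,0,0],[0,0,0],[0,0,0]], claw=[0.5,0.5,0.5,0.5,0.5,0,0,0,0,0,0])

```text
time_s: 4.45
position: [514.8, 237.1, 149.5]
eef_rot: [0.001, 0.674, 0.739, 0.001]
ft_force: [4.1, -0.5, 7.8]
width: 17.2
grasp_force: 30.0
```

```bash
python3 - <<'E'
from h import *
o=env.observe(); print(o["position"],o["width"],o["grasp_force"],o["ft_force"],o["qpos"])
for n,b in(("scene",(150,290,280,430)),("top",(150,350,290,430))):
    s=cam(n); c=s["color"][b[0]:b[1],b[2]:b[3]]; cv2.imwrite(f"pics/{n}1.png",cv2.resize(c[:,:,::-1],None,fx=2.9,fy=2.9,interpolation=cv2.INTER_CUBIC))
E
```

```text
[514.8087376  237.14311459 149.53823581] 17.189916878137193 30.00992864370346 [ 4.06001545 -0.51816022  7.84558093] [ 3.90585771e-01  3.86948409e-01  2.05357719e+00 -1.65297528e-04
  6.98063045e-01  2.99271150e-01]
```

View pics/scene1.png

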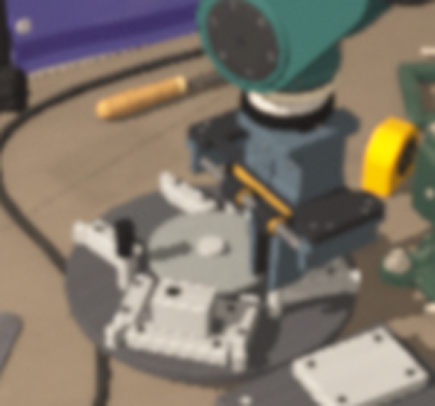

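```bash
python3 - <<'E'
import numpy as np
a=np.radians(94.9); t=np.radians(np.linspace(-164.1,5,36))
P=80*np.c_[np.cos(t),np.sin(t)]; d=np.diff(P,axis=0)
print(np.round(np.c_[d@[np.cos(a),np.sin(a)],d@[np.sin(a),-np.cos(a)],0*d[:,0]],1).tolist())
E
```

```text
[[-6.6, 1.6, 0.0], [-6.4, 2.1, 0.0], [-6.2, 2.6, 0.0], [-6.0, 3.2, 0.0], [-5.7, 3.6, 0.0], [-5.3, 4.1, 0.0], [-5.0, 4.5, 0.0], [-4.6, 5.0, 0.0], [-4.1, 5.3, 0.0], [-3.7, 5.6, 0.0], [-3.2, 5.9, 0.0], [-2.7, 6.2, 0.0], [-2.2, 6.4, 0.0], [-1.6, 6.5, 0.0], [-1.0, 6.7, 0.0], [-0.5, 6.7, 0.0], [0.1, 6.7, 0.0], [0.7, 6.7, 0.0], [1.2, 6.6, 0.0], [1.8, 6.5, 0.0], [2.3, 6.3, 0.0], [2.8, 6.1, 0.0], [3.3, 5.9, 0.0], [3.8, 5.6, 0.0], [4.3, 5.2, 0.0], [4.7, 4.8, 0.0], [5.1, 4.4, 0.0], [5.4, 4.0, 0.0], [5.8, 3.5, 0.0], [6.0, 3.0, 0.0], [6.3, 2.5, 0.0], [6.5, 2.0, 0.0], [6.6, 1.4, 0.0], [6.7, 0.8, 0.0], [6.7, 0.3, -0.0]]
```

Call:
apply_moves(travel=[[-6.6,1.6,0],[-6.4,2.1,0],[-6.2,2.6,0],[-6.0,3.2,0],[-5.7,3.6,0],[-5.3,4.1,0],[0,0,0]], angular=[[0,0,0],[0,0,0],[0,0,0],[0,0,0],[0,0,0],[0,0,0],[0,0,0]], claw=[0,0,0,0,0,0,0])

```text
time_s: 5.25
position: [533.7, 201.5, 149.3]
eef_rot: [-0.0, 0.674, 0.739, -0.001]
ft_force: [-10.1, -11.7, 24.6]
width: 17.6
grasp_force: 30.0
```

Call:
apply_moves(travel=[[0,0,-2],[0,0,0],[0,0,0]], angular=[[0,0,0],[0,0,0],[0,0,0]], claw=[0,0,0])

```text
time_s: 5.55
position: [533.2, 201.9, 149.5]
eef_rot: [-0.0, 0.674, 0.739, -0.001]
ft_force: [-0.4, -3.9, -12.1]
width: 17.2
grasp_force: 30.0
```

```bash
python3 - <<'E'
from h import *
o=env.observe(); print(o["position"],o["width"],o["grasp_force"],o["ft_force"],o["wrist_torque"])
s=cam("scene"); c=s["color"][180:290,290:430]; cv2.imwrite("pics/scene2.png",cv2.resize(c[:,:,::-1],None,fx=5,fy=5,interpolation=cv2.INTER_CUBIC))
E
```

```text
[533.18828808 201.85177774 149.54003407] 17.208576823193994 29.991987347602844 [ -0.44149054  -3.87128285 -12.05122254] [-0.87543613 -0.20862471 -0.00601852]
```

View pics/scene2.png

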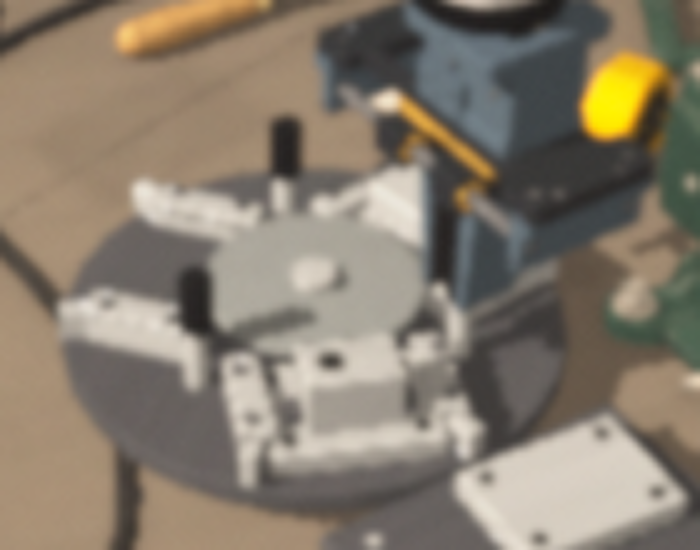

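The table turns with the grip. The empty nest is now at the left of the crop and the pads are on the post. The vertical force is only grip friction, so I'll carry on.

Call:
apply_moves(travel=[[-5.0,4.5,0.6],[-4.6,5.0,0],[-4.1,5.3,0],[-3.7,5.6,0],[-3.2,5.9,0],[-2.7,6.2,0],[-2.2,6.4,0],[-1.6,6.5,0],[-1.0,6.7,0],[0,0,0]], angular=[[0,0,0],[0,0,0],[0,0,0],[0,0,0],[0,0,0],[0,0,0],[0,0,0],[0,0,0],[0,0,0],[0,0,0]], claw=[0,0,0,0,0,0,0,0,0,0])

```text
time_s: 6.6
position: [588.4, 178.2, 149.3]
eef_rot: [-0.0, 0.674, 0.739, -0.001]
ft_force: [0.4, -10.3, -7.9]
width: 17.3
grasp_force: 30.0
```

Call:
apply_moves(travel=[[-0.5,6.7,0],[0.1,6.7,0],[0.7,6.7,0],[1.2,6.6,0],[1.8,6.5,0],[2.3,6.3,0],[2.8,6.1,0],[3.3,5.9,0],[3.8,5.6,0],[4.3,5.2,0],[0,0,0]], angular=[[0,0,0],[0,0,0],[0,0,0],[0,0,0],[0,0,0],[0,0,0],[0,0,0],[0,0,0],[0,0,0],[0,0,0],[0,0,0]], claw=[0,0,0,0,0,0,0,0,0,0,0])

```text
time_s: 7.7
position: [648.9, 205.0, 149.7]
eef_rot: [-0.0, 0.674, 0.739, -0.0]
ft_force: [-2.1, 3.4, -5.0]
width: 17.3
grasp_force: 30.0
```

Call:
apply_moves(travel=[[4.7,4.8,0],[5.1,4.4,0],[5.4,4.0,0],[5.8,3.5,0],[6.0,3.0,0],[6.3,2.5,0],[6.5,2.0,0],[6.6,1.4,0],[6.7,0.8,0],[6.7,0.3,0],[0,0,0],[0,0,0]], angular=[[0,0,0],[0,0,0],[0,0,0],[0,0,0],[0,0,0],[0,0,0],[0,0,0],[0,0,0],[0,0,0],[0,0,0],[0,0,0],[0,0,0]], claw=[0,0,0,0,0,0,0,0,0,0,0,0])

```text
time_s: 8.9
position: [670.9, 266.8, 149.8]
eef_rot: [0.001, 0.674, 0.739, 0.001]
ft_force: [8.3, 1.4, -12.8]
width: 17.5
grasp_force: 30.0
```

```bash
python3 - <<'E'
from h import *
s=cam("top"); c=s["color"][150:360,290:430]
cv2.imwrite("pics/c2.png",cv2.resize(c[:,:,::-1],None,fx=2.85,fy=2.85,interpolation=cv2.INTER_CUBIC))
E
```

```text
(no output)
```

View pics/c2.png

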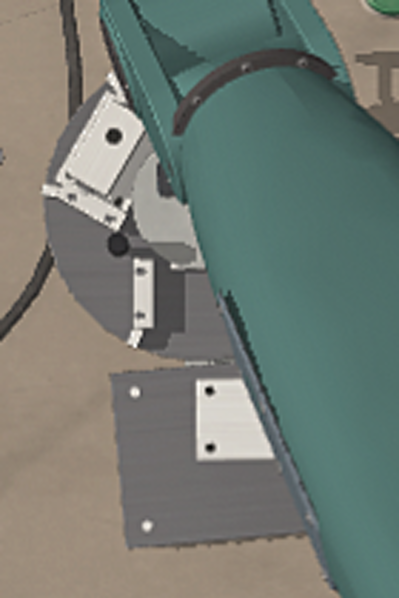

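Call:
apply_moves(travel=[[0,0,0],[0,0,0],[0,0,0],[0,0,-40],[0,0,-40],[0,0,-40],[0,0,-30],[-37.4,-27.2,0],[-37.4,-27.2,0],[-37.4,-27.2,0],[-37.4,-27.2,0],[-37.4,-27.2,0],[-37.4,-27.2,0],[-37.4,-27.2,0],[-37.4,-27.2,0],[0,0,0]], angular=[[0,0,0],[0,0,0],[0,0,0],[0,0,0],[0,0,0],[0,0,0],[0,0,0],[0,0,0],[0,0,0],[0,0,0],[0,0,0],[0,0,0],[0,0,0],[0,0,0],[0,0,0],[0,0,0]], claw=[0.5,0.5,0.5,0.5,0.5,0.5,0.5,0.5,0.5,0.5,0.5,0.5,0.5,0.5,0.5,0.5])

```text
time_s: 10.55
position: [478.3, -54.3, 299.8]
eef_rot: [0.0, 0.675, 0.738, -0.0]
ft_force: [1.2, 0.5, -0.1]
width: 45.4
grasp_force: 0.0
```

```bash
python3 - <<'E'
from h import *
s=cam("top"); np.save("pics/top3.npy",s["color"]); c=s["color"][150:360,290:430]
cv2.imwrite("pics/c3.png",cv2.resize(c[:,:,::-1],None,fx=2.85,fy=2.85,interpolation=cv2.INTER_CUBIC))
E
```

```text
(no output)
```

View pics/c3.png

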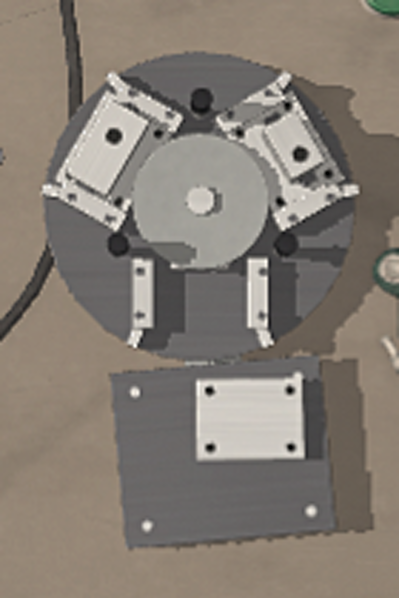

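The crop shows the nest facing almost straight down, with gibs at crop (143,295) and (258,295) and posts at (201,99), (118,243) and (286,243). The ledge is tilted about 5°, so the table may be a few degrees short. I'll measure it.

```bash
python3 - <<'E'
from h import *
s=cam("top"); c,r,n,led=station(s); print("rim",c,r,n,"ledge",led)
P=posts(s,[(290+286/2.85,150+243/2.85),(290+118/2.85,150+243/2.85),(290+201/2.85,150+99/2.85)],z=95,th=60)
m=P.mean(0); a=np.degrees(np.arctan2(*(P-m).T[::-1])); print(P,m,np.linalg.norm(P-m,axis=1),"nest:",(a[0]+60)%360,(a[1]-60)%360,(a[2]+180)%360)
hsv=cv2.cvtColor(s["color"],cv2.COLOR_RGB2HSV); g=hsv[:,:,2]
# gib tops z=51 bright
for u0,u1 in((333,346),(374,387)):
    w=np.zeros_like(g); w[238:268,u0:u1]=(g[238:268,u0:u1]>170)*255
    k=max(cv2.findContours(w,cv2.RETR_EXTERNAL,cv2.CHAIN_APPROX_NONE)[0],key=cv2.contourArea).reshape(-1,2)
    v,u=np.nonzero(w); W=ray(s,np.c_[u,v],51)[:,:2]; f=cv2.fitLine(np.float32(W),cv2.DIST_L2,0,.01,.01).ravel(); print("gib",W.mean(0),np.degrees(np.arctan2(f[1],f[0])))
print(proj(s,[[*(c-[np.cos(t)*213,np.sin(t)*213]),30] for t in np.radians([0,5])]))
E
```

```text
rim [591.0103604  258.78260357] 132.93646931861025 208 ledge ((375.3876037597656, 239.84458923339844), (143.6541290283203, 179.87362670898438), 4.619569301605225)
post blob [ 4  3  8 10 58] [389.77586207 235.0862069 ]
post blob [ 5  4  7  9 48] [330.97916667 235.33333333]
post blob [ 4  4  8  9 58] [360.15517241 185.10344828]
[[550.08996157 190.60283885]
 [550.42482594 327.84608158]
 [668.86302803 258.40821421]] [589.79260518 258.95237822] [79.04403482 79.34837368 79.0722953 ] nest: 299.8487012503771 59.744849166151084 179.60569569132997
gib [509.99534388 308.06571107] -1.9300144
gib [510.31181232 210.78347928] 1.9252595
[[360.12756116 308.3603581 ]
 [367.77514335 307.98144791]]
```

Call:
apply_moves(travel=[[39.6,15.4,0],[39.6,15.4,0],[39.6,15.4,0],[39.6,15.4,0],[39.6,15.4,0],[39.6,15.4,0],[0,0,0],[0,0,0],[0,0,0]], angular=[[0,0,0],[0,0,0],[0,0,0],[0,0,0],[0,0,0],[0,0,0],[0,0,0],[0,0,0],[0,0,0]], claw=[0.5,0.5,0.5,0.5,0.5,0.5,0.5,0.5,0.5])

```text
time_s: 11.55
position: [550.5, 193.9, 299.4]
eef_rot: [-0.0, 0.674, 0.739, -0.0]
ft_force: [-0.2, -0.1, 0.5]
width: 45.3
grasp_force: 0.0
```

Call:
apply_moves(travel=[[-3.5,-0.3,40],[0,0,40],[0,0,40],[0,0,30],[0,0,0],[0,0,0],[0,0,0],[0,0,0],[0,0,0],[0,0,0]], angular=[[0,0,0],[0,0,0],[0,0,0],[0,0,0],[0,0,0],[0,0,0],[0,0,0],[0,0,0],[0,0,0],[0,0,0]], claw=[0.5,0.5,0.5,0.5,0.5,0,0,0,0,0])

```text
time_s: 12.55
position: [551.4, 190.3, 151.0]
eef_rot: [0.0, 0.674, 0.739, 0.001]
ft_force: [-2.2, -2.7, 11.5]
width: 17.1
grasp_force: 30.0
```

Call:
apply_moves(travel=[[-1.35,2.1,0],[-1.35,2.1,0],[-1.35,2.1,0],[0,0,0],[0,0,0]], angular=[[0,0,0],[0,0,0],[0,0,0],[0,0,0],[0,0,0]], claw=[0,0,0,0,0])

```text
time_s: 13.05
position: [557.6, 186.6, 151.0]
eef_rot: [0.0, 0.674, 0.739, -0.0]
ft_force: [-6.7, -4.6, 15.9]
width: 17.2
grasp_force: 30.0
```

Call:
apply_moves(travel=[[0,0,0],[0,0,0],[0,0,0],[0,0,-40],[0,0,-40],[0,0,-40],[0,0,-30],[-40,-10,0],[-40,-10,0],[-40,-10,0],[-40,-10,0],[-40,-10,0],[-40,-10,0],[0,0,0]], angular=[[0,0,0],[0,0,0],[0,0,0],[0,0,0],[0,0,0],[0,0,0],[0,0,0],[0,0,0],[0,0,0],[0,0,0],[0,0,0],[0,0,0],[0,0,0],[0,0,0]], claw=[0.5,0.5,0.5,0.5,0.5,0.5,0.5,0.5,0.5,0.5,0.5,0.5,0.5,0.5])

```text
time_s: 14.45
position: [519.1, -61.0, 299.7]
eef_rot: [0.0, 0.675, 0.738, -0.0]
ft_force: [0.1, 0.3, 0.1]
width: 45.4
grasp_force: 0.0
```

```bash
cat > m.py <<'E'
from h import *
s=cam("top"); S=np.radians(5); A=np.array([590.4,258.9])
t=np.radians([-120,120,0])+S
P=posts(s,proj(s,np.c_[A+80*np.c_[np.cos(t),np.sin(t)],[95]*3]),z=95,th=60)
m=P.mean(0); a=np.degrees(np.arctan2(*(P-m).T[::-1])); print(P,m,np.linalg.norm(P-m,axis=1),"nest:",(a-[-120,120,0])+180)
E
python3 m.py; python3 - <<'E'
from h import *
s=cam("top"); g=s["color"].max(2)
m=np.zeros_like(g); m[275:322,345:412]=(g[275:322,345:412]>165)*255
k=max(cv2.findContours(m,cv2.RETR_EXTERNAL,cv2.CHAIN_APPROX_NONE)[0],key=cv2.contourArea)
h=cv2.convexHull(k).reshape(-1,2); print(cv2.minAreaRect(np.float32(ray(s,h,44)[:,:2])))
# sides by line fit
k=k.reshape(-1,2); x0,y0,w,hh=cv2.boundingRect(k)
B=(m[y0:y0+hh,x0:x0+w]>0)
rows=range(y0+6,y0+hh-6); cols=range(x0+6,x0+w-6)
for nm,p in(("left",[(x0+np.flatnonzero(B[v-y0])[0]-.5,v) for v in rows]),("right",[(x0+np.flatnonzero(B[v-y0])[-1]+.5,v) for v in rows]),("far",[(u,y0+np.flatnonzero(B[:,u-x0])[0]-.5) for u in cols]),("near",[(u,y0+np.flatnonzero(B[:,u-x0])[-1]+.5) for u in cols])):
    f=cv2.fitLine(np.float32(ray(s,p,44)[:,:2]),cv2.DIST_HUBER,0,.01,.01).ravel(); print(nm,f[2:],np.degrees(np.arctan2(f[1],f[0])))
E
```

```text
post blob [ 3  3  9 11 58] [391.15517241 232.53448276]
post blob [ 5  4  8  8 50] [332.66 237.72]
post blob [ 5  4  8 10 56] [357.28571429 185.25      ]
[[556.05235222 187.28637415]
 [544.80171575 323.95246055]
 [668.56360278 265.1723833 ]] [589.80589025 258.80373933] [79.08245603 79.18163675 79.01478918] nest: [184.73443122 184.6363818  184.62309238]
((409.14556884765625, 217.43319702148438), (88.91608428955078, 69.48807525634766), 89.64505767822266)
left [409.37817 262.99063] -0.5277897
right [408.81906 173.99715] -0.8205852
far [440.32373 221.50072] 89.63449
near [373.25214 222.27486] 89.64417
```

The table now measures 184.65° against the ledge's 185°, which is good. The pallet is at (406.8, 218.5) with yaw -0.4°. It needs +24.3 mm in y and +5.4° to line up. I'll go over it.

Call:
apply_moves(travel=[[41.1,-12.6,0],[41.1,-12.6,0],[41.1,-12.6,0],[41.1,-12.6,0],[41.1,-12.6,0],[41.1,-12.6,0],[41.1,-12.6,0],[0,0,40],[0,0,40],[0,0,0],[0,0,0]], angular=[[0,0,0],[0,0,0],[0,0,0],[0,0,0],[0,0,0],[0,0,0],[0,0,0],[0,0,5.3],[0,0,0],[0,0,0],[0,0,0]], claw=[1,1,1,1,1,1,1,1,1,1,1])

```text
time_s: 15.65
position: [405.3, 221.3, 220.1]
eef_rot: [-0.0, 0.707, 0.707, -0.001]
ft_force: [0.8, -0.5, 0.6]
width: 91.1
grasp_force: 0.0
```

Call:
apply_moves(travel=[[-2.8,1.5,40],[0,0,40],[0,0,20],[0,0,9],[0,0,0],[0,0,0],[0,0,0],[0,0,0],[0,0,0],[0,0,0]], angular=[[0,0,0],[0,0,0],[0,0,0],[0,0,0],[0,0,0],[0,0,0],[0,0,0],[0,0,0],[0,0,0],[0,0,0]], claw=[1,1,1,1,1,0.6,0.6,0.6,0.6,0.6])

```text
time_s: 16.65
position: [407.5, 218.1, 111.6]
eef_rot: [0.0, 0.707, 0.707, 0.001]
ft_force: [-3.1, -1.5, 13.6]
width: 67.8
grasp_force: 30.0
```

Call:
apply_moves(travel=[[0,0,-0.6],[5,0,0],[5,0,0],[5,0,0],[5,0,0],[5,0,0],[0,0,0],[0,0,0],[0,0,0],[0,0,0]], angular=[[0,0,0],[0,0,0],[0,0,0],[0,0,0],[0,0,0],[0,0,0],[0,0,-2.4],[0,0,-2.4],[0,0,0],[0,0,0]], claw=[0.6,0.6,0.6,0.6,0.6,0.6,0.6,0.6,0.6,0.6])

```text
time_s: 17.65
position: [407.4, 243.1, 111.6]
eef_rot: [0.0, 0.678, 0.735, 0.0]
ft_force: [-0.5, 0.3, 7.0]
width: 67.6
grasp_force: 30.0
```

```bash
python3 - <<'E'
from h import *
s=cam("scene"); c=s["color"][170:330,290:490]; cv2.imwrite("pics/s4.png",cv2.resize(c[:,:,::-1],None,fx=3.7,fy=3.7,interpolation=cv2.INTER_CUBIC))
E
```

```text
(no output)
```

View pics/s4.png

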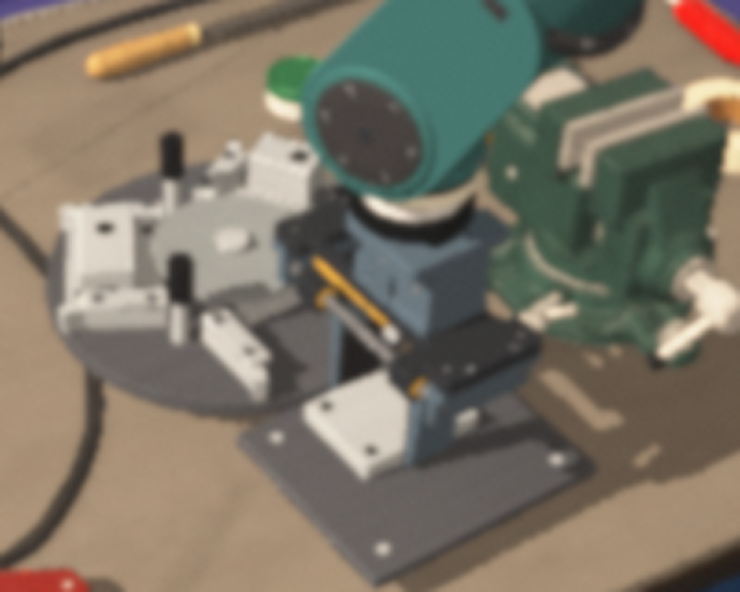

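The pallet is gripped across its 68 mm and squared on the ledge, with its free end at crop (360,430), in line with the nest. I'll slide it in.

Call:
apply_moves(travel=[[0,7.5,-0.2],[0,7.5,0],[0,7.5,0],[0,7.5,0],[0,0,0],[0,0,0]], angular=[[0,0,0],[0,0,0],[0,0,0],[0,0,0],[0,0,0],[0,0,0]], claw=[0.6,0.6,0.6,0.6,0.6,0.6])

```text
time_s: 18.3
position: [436.9, 245.3, 111.5]
eef_rot: [-0.0, 0.678, 0.735, -0.0]
ft_force: [-1.2, -1.7, 4.3]
width: 68.0
grasp_force: 30.0
```

Call:
apply_moves(travel=[[0,5,0],[0,5,0],[0,5,0],[0,0,0],[0,0,0]], angular=[[0,0,0],[0,0,0],[0,0,0],[0,0,0],[0,0,0]], claw=[0.6,0.6,0.6,0.6,0.6])

```text
time_s: 18.8
position: [451.1, 246.3, 111.4]
eef_rot: [-0.0, 0.678, 0.735, -0.001]
ft_force: [-5.2, -1.8, 9.6]
width: 67.9
grasp_force: 30.0
```

Call:
apply_moves(travel=[[0,5,0],[0,5,0],[0,5,0],[0,0,0],[0,0,0]], angular=[[0,0,0],[0,0,0],[0,0,0],[0,0,0],[0,0,0]], claw=[0.6,0.6,0.6,0.6,0.6])

```text
time_s: 19.3
position: [465.9, 247.6, 111.4]
eef_rot: [-0.001, 0.678, 0.735, -0.001]
ft_force: [-6.8, -1.8, 10.8]
width: 67.7
grasp_force: 30.0
```

Call:
apply_moves(travel=[[0,0,0],[0,0,0],[0,0,0],[0,0,-30],[0,0,-30],[0,0,-20],[0,-30,0],[0,-30,0],[0,0,0],[0,0,0],[0,0,0],[0,0,0],[0,0,0],[0,0,0],[0,0,0],[0,0,0],[0,0,0],[0,0,0],[0,0,0],[0,0,0]], angular=[[0,0,0],[0,0,0],[0,0,0],[0,0,0],[0,0,0],[0,0,0],[0,0,0],[0,0,0],[0,0,8.2],[0,0,8.2],[0,0,8.2],[0,0,8.2],[0,0,8.2],[0,0,8.2],[0,0,8.2],[0,0,8.2],[0,0,8.2],[0,0,8.2],[0,0,8],[0,0,0]], claw=[1,1,1,1,1,1,1,1,0.44,0.44,0.44,0.44,0.44,0.44,0.44,0.44,0.44,0.44,0.44,0.44])

```text
time_s: 21.3
position: [407.1, 242.9, 191.4]
eef_rot: [-0.0, 0.999, 0.04, 0.0]
ft_force: [0.0, -0.1, -0.2]
width: 40.2
grasp_force: 0.0
```

```bash
python3 - <<'E'
from h import *
o=env.observe(); q=o["eef_rot"]; print(o["position"],q,o["width"],o["ft_force"],"a",2*np.degrees(np.arctan2(q[2],q[1])))
c=cam("top")["color"][150:360,290:430]; d=cam("scene")["color"][180:320,290:450]
d=cv2.resize(d,None,fx=2.6,fy=2.6,interpolation=cv2.INTER_CUBIC); c=cv2.resize(c,None,fx=2.6,fy=2.6,interpolation=cv2.INTER_CUBIC)[:546]
o=np.zeros((546,364+416,3),np.uint8); o[:,:364]=c; o[:364,364:]=d; cv2.imwrite("pics/both5.png",o[:,:,::-1])
E
```

```text
[407.10479718 242.88286427 191.44128998] [-3.67889415e-05  9.99192958e-01  4.01674815e-02  7.30741751e-05] 40.186290310513606 [ 0.03503774 -0.10445188 -0.23624307] a 4.604092966701802
```

View pics/both5.png

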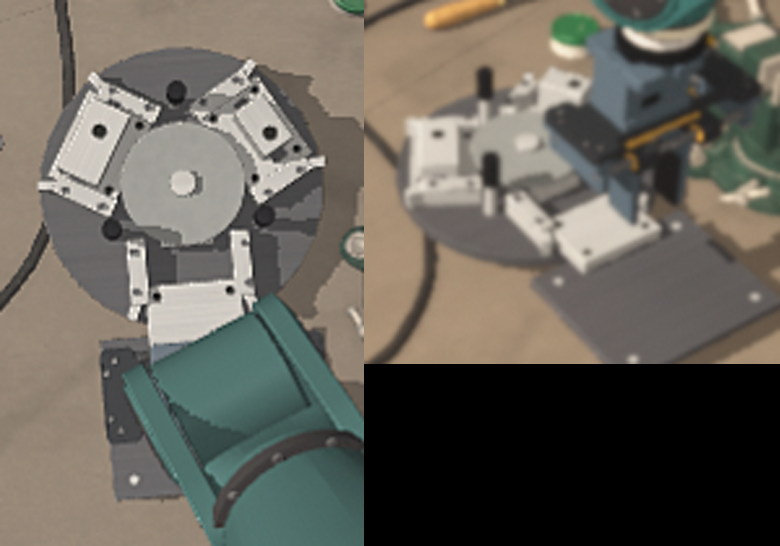

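The top crop shows the pallet's front edge at crop (195,283), square between both gibs. The fork (fingers 40 mm apart) is behind it. I'll lower and push.

Call:
apply_moves(travel=[[0,0,40],[0,0,30],[0,0,9],[0,0,0],[2,0,0],[2,0,0],[2,0,0],[0,0,0]], angular=[[0,0,0],[0,0,0],[0,0,0],[0,0,0],[0,0,0],[0,0,0],[0,0,0],[0,0,0]], claw=[0.44,0.44,0.44,0.44,0.44,0.44,0.44,0.44])

```text
time_s: 22.2
position: [413.7, 243.6, 113.2]
eef_rot: [-0.0, 0.999, 0.041, 0.001]
ft_force: [0.4, 0.9, 0.1]
width: 40.3
grasp_force: 0.0
```

Call:
apply_moves(travel=[[2,0,0],[2,0,0],[2,0,0],[2,0,0],[2,0,0],[0,0,0]], angular=[[0,0,0],[0,0,0],[0,0,0],[0,0,0],[0,0,0],[0,0,0]], claw=[0.44,0.44,0.44,0.44,0.44,0.44])

```text
time_s: 22.8
position: [422.7, 244.0, 112.3]
eef_rot: [0.0, 0.999, 0.041, -0.001]
ft_force: [-3.6, -1.4, 1.2]
width: 40.0
grasp_force: 1.7
```

Call:
apply_moves(travel=[[2,0,0],[2,0,0],[2,0,0],[2,0,0],[2,0,0],[0,0,0]], angular=[[0,0,0],[0,0,0],[0,0,0],[0,0,0],[0,0,0],[0,0,0]], claw=[0.44,0.44,0.44,0.44,0.44,0.44])

```text
time_s: 23.4
position: [433.4, 245.1, 112.5]
eef_rot: [-0.0, 0.999, 0.041, 0.0]
ft_force: [-0.2, -1.1, -0.2]
width: 40.2
grasp_force: 0.4
```

Call:
apply_moves(travel=[[2,0,0],[2,0,0],[2,0,0],[2,0,0],[0,0,0]], angular=[[0,0,0],[0,0,0],[0,0,0],[0,0,0],[0,0,0]], claw=[0.44,0.44,0.44,0.44,0.44])

```text
time_s: 23.9
position: [441.3, 245.8, 112.5]
eef_rot: [-0.0, 0.999, 0.041, 0.0]
ft_force: [-0.5, -1.1, -1.0]
width: 40.2
grasp_force: 0.6
```

```bash
cat > f.py <<'E'
from h import *
def front():
    s=cam("top"); g=cv2.cvtColor(s["color"],cv2.COLOR_RGB2GRAY).astype(np.float32); S=np.radians(4.8); A=np.array([590.8,258.9])
    r=np.arange(60,175,1.5); out=[]
    for o in(-25,0,25):
        X=np.c_[A-r[:,None]*[np.cos(S),np.sin(S)]+o*np.array([-np.sin(S),np.cos(S)]),0*r+43]
        p=proj(s,X).astype(np.float32); v=cv2.remap(g,p[:,0].reshape(-1,1),p[:,1].reshape(-1,1),cv2.INTER_LINEAR).ravel(); out.append(v.astype(int))
    return r,out
r,o=front()
for a,b in zip(r[::2],np.array(o).T[::2]): print(a,b)
print(env.observe()["position"],env.observe()["ft_force"])
E
python3 f.py
```

```text
60.0 [67 63 69]
63.0 [96 95 77]
66.0 [181 203 178]
69.0 [213 217 220]
72.0 [204 204 211]
75.0 [203 203 208]
78.0 [201 203 207]
81.0 [203 202 206]
84.0 [202 203 206]
87.0 [210 208 209]
90.0 [195 205 206]
93.0 [ 97 208 208]
96.0 [ 87 206 208]
99.0 [ 95 207 208]
102.0 [ 98 133 209]
105.0 [101  80 204]
108.0 [102  93 136]
111.0 [104  98 101]
114.0 [106 101  83]
117.0 [107 103  92]
120.0 [107 104  97]
123.0 [108 105 100]
126.0 [108 106 103]
129.0 [108 107 104]
132.0 [108 107 106]
135.0 [109 108 106]
138.0 [109 108 107]
141.0 [109 108 108]
144.0 [110 108 110]
147.0 [110 108 104]
150.0 [110 109  69]
153.0 [109 110  68]
156.0 [106 110  71]
159.0 [104 111  72]
162.0 [100 112  76]
165.0 [98 94 76]
168.0 [91 74 72]
171.0 [79 72 66]
174.0 [77 72 52]
[441.3469353  245.74415575 112.48378462] [-0.36198362 -0.80886228 -0.35703097]
```

The front edge is at r≈64.5 mm at all three offsets, so the pallet is square and its centre is at about 98.5. Contact can start at 92. I'll go 4 mm more and then take fine steps.

Call:
apply_moves(travel=[[1,0,0],[1,0,0],[1,0,0],[1,0,0],[0,0,0]], angular=[[0,0,0],[0,0,0],[0,0,0],[0,0,0],[0,0,0]], claw=[0.44,0.44,0.44,0.44,0.44])

```text
time_s: 24.45
position: [444.8, 246.0, 112.5]
eef_rot: [0.0, 0.999, 0.041, -0.0]
ft_force: [-5.1, -0.1, 3.6]
width: 40.4
grasp_force: 2.4
```

Call:
apply_moves(travel=[[0.3,0,0],[0.3,0,0],[0.3,0,0],[0,0,0]], angular=[[0,0,0],[0,0,0],[0,0,0],[0,0,0]], claw=[0.44,0.44,0.44,0.44])

```text
time_s: 24.85
position: [445.5, 246.0, 112.4]
eef_rot: [0.0, 0.999, 0.041, -0.0]
ft_force: [-5.8, -1.2, 3.5]
width: 40.3
grasp_force: 2.9
```

Call:
apply_moves(travel=[[0.3,0,0],[0.3,0,0],[0.3,0,0],[0,0,0]], angular=[[0,0,0],[0,0,0],[0,0,0],[0,0,0]], claw=[0.44,0.44,0.44,0.44])

```text
time_s: 25.25
position: [446.4, 246.1, 112.4]
eef_rot: [0.0, 0.999, 0.041, -0.0]
ft_force: [-5.5, -0.6, 4.5]
width: 40.4
grasp_force: 2.9
```

Call:
apply_moves(travel=[[0.3,0,0],[0.3,0,0],[0.3,0,0],[0,0,0]], angular=[[0,0,0],[0,0,0],[0,0,0],[0,0,0]], claw=[0.44,0.44,0.44,0.44])

```text
time_s: 25.65
position: [447.4, 246.2, 112.4]
eef_rot: [0.0, 0.999, 0.041, -0.0]
ft_force: [-5.6, -0.8, 3.9]
width: 40.5
grasp_force: 2.9
```

Call:
apply_moves(travel=[[0.3,0,0],[0.3,0,0],[0.3,0,0],[0,0,0]], angular=[[0,0,0],[0,0,0],[0,0,0],[0,0,0]], claw=[0.44,0.44,0.44,0.44])

```text
time_s: 26.05
position: [448.2, 246.3, 112.5]
eef_rot: [0.0, 0.999, 0.041, -0.0]
ft_force: [-6.1, -0.0, 3.0]
width: 40.0
grasp_force: 2.9
```

Call:
apply_moves(travel=[[0.3,0,0],[0.3,0,0],[0.3,0,0],[0,0,0]], angular=[[0,0,0],[0,0,0],[0,0,0],[0,0,0]], claw=[0.44,0.44,0.44,0.44])

```text
time_s: 26.45
position: [449.2, 246.3, 112.4]
eef_rot: [0.0, 0.999, 0.041, -0.0]
ft_force: [-5.9, -0.2, 3.9]
width: 40.2
grasp_force: 2.9
```

Call:
apply_moves(travel=[[0.3,0,0],[0.3,0,0],[0.3,0,0],[0,0,0]], angular=[[0,0,0],[0,0,0],[0,0,0],[0,0,0]], claw=[0.44,0.44,0.44,0.44])

```text
time_s: 26.85
position: [450.1, 246.4, 112.5]
eef_rot: [0.0, 0.999, 0.041, -0.0]
ft_force: [-6.2, -0.9, 4.4]
width: 40.0
grasp_force: 2.9
```

Call:
apply_moves(travel=[[0.3,0,0],[0.3,0,0],[0.3,0,0],[0,0,0]], angular=[[0,0,0],[0,0,0],[0,0,0],[0,0,0]], claw=[0.44,0.44,0.44,0.44])

```text
time_s: 27.25
position: [450.3, 246.4, 112.4]
eef_rot: [0.0, 0.999, 0.041, -0.001]
ft_force: [-10.5, 0.8, 9.3]
width: 40.1
grasp_force: 5.5
```

Call:
apply_moves(travel=[[0.2,0,0],[0.2,0,0],[0,0,0]], angular=[[0,0,0],[0,0,0],[0,0,0]], claw=[0.44,0.44,0.44])

```text
time_s: 27.55
position: [450.4, 246.4, 112.3]
eef_rot: [0.0, 0.999, 0.041, -0.001]
ft_force: [-13.5, 2.0, 10.5]
width: 40.4
grasp_force: 6.7
```

```bash
python3 m.py; python3 - <<'E'
from bench import env
o=env.observe(); print(o["position"],o["ft_force"],o["wrist_torque"])
E
```

```text
post blob [ 3  3  9 11 58] [391.15517241 232.53448276]
post blob [ 5  4  8  8 50] [332.66 237.72]
post blob [ 5  4  8 10 55] [357.23636364 185.30909091]
[[556.05235222 187.28637415]
 [544.80171575 323.95246055]
 [668.42317373 265.29021298]] [589.75908057 258.84301589] [79.09801839 79.12271756 78.92785252] nest: [184.77723799 184.62465772 184.68540829]
[450.42788366 246.40480763 112.33490412] [-13.24717601   1.09522578   9.83120747] [0.23760778 2.29885801 0.06972264]
```

Firm contact came at centre r≈89.5 mm, within 74–92. The total push is about 13 N and the table hasn't moved. I'll back off, lift clear and check.

Call:
apply_moves(travel=[[-0.5,0,0],[-0.5,0,0],[-1,0,0],[-4,0,0],[-6,0,0],[0,0,-40],[0,0,-40],[0,0,-40],[0,0,-40],[-8,49,0],[-8,49,0],[-8,49,0],[-8,49,0],[-8,49,0],[-8,49,0],[0,0,0]], angular=[[0,0,0],[0,0,0],[0,0,0],[0,0,0],[0,0,0],[0,0,0],[0,0,0],[0,0,0],[0,0,0],[0,0,0],[0,0,0],[0,0,0],[0,0,0],[0,0,0],[0,0,0],[0,0,0]], claw=[0.44,0.44,0.44,0.44,0.44,0.44,0.44,0.44,0.44,0.44,0.44,0.44,0.44,0.44,0.44,0.44])

```text
time_s: 29.2
position: [415.4, -55.7, 272.6]
eef_rot: [0.0, 0.999, 0.039, 0.0]
ft_force: [-1.0, 0.7, 0.6]
width: 40.2
grasp_force: 0.0
```

```bash
python3 m.py|tail -1; python3 - <<'E'
from h import *
s=cam("top"); g=cv2.cvtColor(s["color"],cv2.COLOR_RGB2GRAY)
S=np.radians(4.8); A=np.array([590.8,258.9]); e=np.array([np.cos(S),np.sin(S)]); n=np.array([-e[1],e[0]])
E=[]
r=np.arange(108,145,.5)
for o in range(-32,33,4):
    p=proj(s,np.c_[A-r[:,None]*e+o*n,0*r+43]).astype(np.float32); v=cv2.remap(g,p[:,:1],p[:,1:],cv2.INTER_LINEAR).ravel()
    E.append((o,r[np.argmax(v<155)]))
E=np.array(E); print(E.T); print("tilt deg",np.degrees(np.polyfit(*E.T,1)[0]),"centre r",np.median(E[:,1])-34)
c=s["color"][150:360,290:430]; d=cam("scene")["color"][180:320,290:450]
d=cv2.resize(d,None,fx=2.6,fy=2.6,interpolation=cv2.INTER_CUBIC); c=cv2.resize(c,None,fx=2.6,fy=2.6,interpolation=cv2.INTER_CUBIC)[:546]
o=np.zeros((546,780,3),np.uint8); o[:,:364]=c; o[:364,364:]=d; cv2.imwrite("pics/both6.png",o[:,:,::-1])
E
```

```text
[668.57292615 265.01874783]] [589.80899804 258.75252751] [79.03747347 79.2255434  79.01279572] nest: [184.71654859 184.61718084 184.54869867]
[[-32.  -28.  -24.  -20.  -16.  -12.   -8.   -4.    0.    4.    8.   12.
   16.   20.   24.   28.   32. ]
 [112.  124.  124.  124.  125.  125.  124.5 124.5 124.  124.  124.  125.
  125.  124.5 124.5 113.  108. ]]
tilt deg -3.686309343672557 centre r 90.0
```

View pics/both6.png

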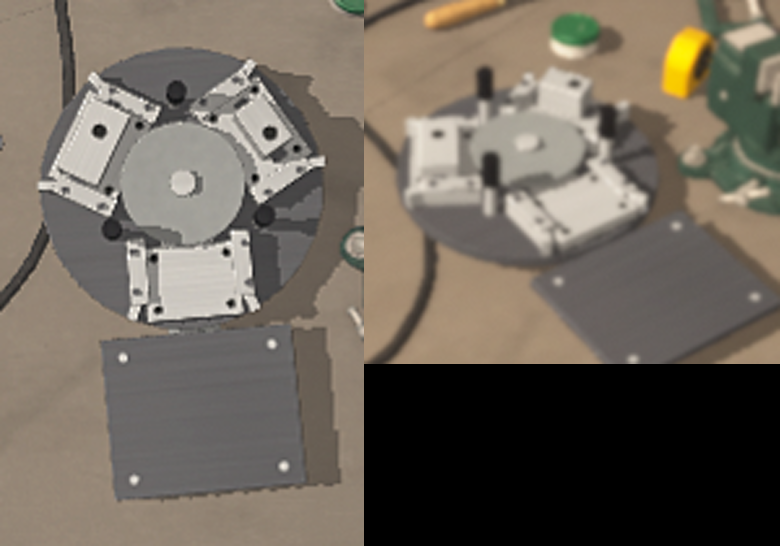

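The pallet is in the nest between the gibs, with its outer edge at crop (193,318). That edge is a straight 124–125 mm from the axis, so it is square. The table faces the ledge and the tin and tape are untouched. Handing in.

```bash
python3 -c "
from bench import env
print(env.sign_off())"
```

```text
the job is handed in; nothing more can be done
None
```

I turned the empty nest to within about 0.4° of the ledge, slid the larger pallet in under the gibs, and left it square against the depth stop after a peak total push of about 13 N. I handed the job in at about 29 s; no verdict came back.

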